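# Feel out the empty bottles on the tray and swap them for full spares

## Robot

A 7-joint arm with a two-finger parallel gripper is mounted at the origin on the work surface. World frame = base frame: x ahead of the robot, y to its left, z up, the work surface at z = 0. Lengths are in m, angles in rad, forces in N, time in s.
With the tool pointing down it reaches from about 0.425 to 1.025 m from the base axis. Payload 3.6 kg.
Tool frame: the origin (TCP) lies midway between the tips of the shut fingers; the grasp point (between the pads) lies 19 mm behind it; z points along the fingers, y is the direction in which the jaws open and shut (so a half turn about z gives the same grasp; the last joint's range is limited). The gripper opens to 85 mm and grips with 20 to 120 N. Pads are 22 mm wide; open, the fingers measure 114 mm over their backs; the gripper's body (76 mm by 85 mm) begins 54 mm behind the grasp point. The pads swing forward as they close: fully open they stand 13 mm farther back than shut.
Start: joints at [-1.264, 0.591, 0.048, 1.609, -0.033, 0.943, -0.034], TCP at [0.282, 0.668, 0.231] pointing down, gripper open.
Joint ranges: [-2.69, 2.69], [-0.47, 2.24], [-1.27, 1.36], [0.19, 2.51], [-1.53, 4.68], [0.08, 2.07], [-3.09, 3.09]. Speed limits (rad/s): [2.57, 2.57, 3.14, 3.14, 3.14, 3.14, 3.14].

## Interface

Orientations are given as a rotation vector (axis times angle).
In Python, from station import r gives the robot as it stands.
- The arm moves only by the tool servo_tool, never from a script. Its argument "deltas" is one flat list of numbers, 6 for each row, row after row: the shift along the world's x, y, z in m, then the turn, a rotation vector about the world's x, y, z in rad. In form: [tx, ty, tz, wx, wy, wz, tx, ty, tz, wx, wy, wz, ...]. A call has 1 to 10 rows; each row shifts and turns the pose as measured when the row begins; what a row does not reach is not made up. A row lasts 1/12 s, in which the tool goes at most 41.7 mm and 7.16 degrees, less where a joint would pass 70% of its speed; a pose out of reach is approached as far as the arm can. A call is refused whole if a number of a shift passes 0.0417 or a number of a turn 0.125, either way. A call with a gripper value outside its range is refused whole. "fingers" is the finger opening in m, from 0 to 0.0854, set as the call begins (left out, the last holds). The fingers move at their own pace and stop on an object; "grip_force" is the grip in N (left out, the last holds). Time passes only in rows, so rows that do not move let the fingers close. It gives the time, the measured TCP pose, the force and the opening at its end, in the units of the state.
- r.state(): the state, without advancing time (a new reading comes with each control period).
- r.camera(name): name is "side" or "top" or "wrist"; returns a dict with "image" (480x640x3 uint8, red, green, blue), "fx", "fy", "cx", "cy" (pixels), "view" (4x4, takes a point from world to camera coordinates). Camera axes: x right, y up, looking along -z (the intrinsics and any distortion apply to the point x, -y, -z); pixel columns grow to the right and rows downward; lengths in m; the calibration is good to about 2 mm. A picture is of the moment at which its call begins. There is no depth.
- r.job_done(): hands the job in, once; it reports no verdict.
Trained networks look in the newest picture that a camera, given by its name, has taken for a name from the list of things; names that differ only in an ending like _2 or _b are one class to them, and where a whole thing is asked for, a point or a joint stands for the part that bears it (a point fixed in the world has none). Each returns a list of dicts, best first, with "confidence" (0 to 1); they miss things now and then, are a little off and sometimes report something else, mostly with a low value. They report only what shows in the picture. A call takes as long as a camera call. They do not tell look-alikes from the thing itself.
- r.look_for(camera, name): "xyz" ([x, y, z] in m, in world coordinates, good to about 4 mm: the middle of the surface that is visible of it).
- r.outline_of(camera, name): "mask" (480x640 bool, what is visible of it).
The state is a dict: "time": time; "joint_positions": joint angles; "joint_velocities": joint speeds; "tau": joint torques, N m; "ee_pos": TCP position; "eef_rot": TCP orientation; "ft_force": force on the tool from outside, world axes, zero at the start; "ft_torque": the same for the moment, N m; "gripper_width": opening from 0.0 (shut) to 1.0 (fully open).
Only numpy, scipy, OpenCV 4.12 (cv2) and the standard library are available. Lean on these libraries where they do the work, as an engineer would, in place of code of your own. Each camera call takes 0.05 s, during which the arm holds its last target.

## Task

The four amber bottles on the white tray should all be full, but some are empty; the spares on the wire rack are mostly full, enough to replace them, though one there may be empty too. Full and empty ones look alike, so lift them to feel which are heavy, and swap every empty one on the tray for a full one from the rack, so that a full bottle stands on each of the tray's four mats and the empties stand on mats of the rack. In the end every amber bottle stands upright in the middle of a mat, also one that was knocked aside; do not disturb the other things around.

Things in the scene. Friction and masses are not known exactly. Their poses are not given: they have to be found in the camera images.
- bottle_1: One of 7 or 8 look-alike amber opaque round bottles with a heavy base (None: absent): 70 mm across up to 66 mm height, sloping in to 54 mm at 80 and the neck at 86, then a white cap 38 mm across from 90 to 126 mm height (grip it from above, at about 108). Full: 340 to 480 g; empty: 60 to 85 g. Origin: centre of its underside, z up its axis.
- bottle_2: One of 7 or 8 look-alike amber opaque round bottles with a heavy base (None: absent): 70 mm across up to 66 mm height, sloping in to 54 mm at 80 and the neck at 86, then a white cap 38 mm across from 90 to 126 mm height (grip it from above, at about 108). Full: 340 to 480 g; empty: 60 to 85 g. Origin: centre of its underside, z up its axis.
- bottle_3: One of 7 or 8 look-alike amber opaque round bottles with a heavy base (None: absent): 70 mm across up to 66 mm height, sloping in to 54 mm at 80 and the neck at 86, then a white cap 38 mm across from 90 to 126 mm height (grip it from above, at about 108). Full: 340 to 480 g; empty: 60 to 85 g. Origin: centre of its underside, z up its axis.
- bottle_4: One of 7 or 8 look-alike amber opaque round bottles with a heavy base (None: absent): 70 mm across up to 66 mm height, sloping in to 54 mm at 80 and the neck at 86, then a white cap 38 mm across from 90 to 126 mm height (grip it from above, at about 108). Full: 340 to 480 g; empty: 60 to 85 g. Origin: centre of its underside, z up its axis.
- bottle_5: One of 7 or 8 look-alike amber opaque round bottles with a heavy base (None: absent): 70 mm across up to 66 mm height, sloping in to 54 mm at 80 and the neck at 86, then a white cap 38 mm across from 90 to 126 mm height (grip it from above, at about 108). Full: 340 to 480 g; empty: 60 to 85 g. Origin: centre of its underside, z up its axis.
- bottle_6: One of 7 or 8 look-alike amber opaque round bottles with a heavy base (None: absent): 70 mm across up to 66 mm height, sloping in to 54 mm at 80 and the neck at 86, then a white cap 38 mm across from 90 to 126 mm height (grip it from above, at about 108). Full: 340 to 480 g; empty: 60 to 85 g. Origin: centre of its underside, z up its axis.
- bottle_7: One of 7 or 8 look-alike amber opaque round bottles with a heavy base (None: absent): 70 mm across up to 66 mm height, sloping in to 54 mm at 80 and the neck at 86, then a white cap 38 mm across from 90 to 126 mm height (grip it from above, at about 108). Full: 340 to 480 g; empty: 60 to 85 g. Origin: centre of its underside, z up its axis.
- bottle_8: One of 7 or 8 look-alike amber opaque round bottles with a heavy base (None: absent): 70 mm across up to 66 mm height, sloping in to 54 mm at 80 and the neck at 86, then a white cap 38 mm across from 90 to 126 mm height (grip it from above, at about 108). Full: 340 to 480 g; empty: 60 to 85 g. Origin: centre of its underside, z up its axis.
- mat_a: One of eight round black rubber mats, 100 mm across and 4 mm thick, fixed. Four lie in a row on the tray and four on the rack, about 120 mm apart; at the start each bottle stands in the middle of a mat; one mat of the rack may be bare. Origin: centre of its underside; its top is 4 mm higher.
- mat_b: One of eight round black rubber mats, 100 mm across and 4 mm thick, fixed. Four lie in a row on the tray and four on the rack, about 120 mm apart; at the start each bottle stands in the middle of a mat; one mat of the rack may be bare. Origin: centre of its underside; its top is 4 mm higher.
- mat_c: One of eight round black rubber mats, 100 mm across and 4 mm thick, fixed. Four lie in a row on the tray and four on the rack, about 120 mm apart; at the start each bottle stands in the middle of a mat; one mat of the rack may be bare. Origin: centre of its underside; its top is 4 mm higher.
- mat_d: One of eight round black rubber mats, 100 mm across and 4 mm thick, fixed. Four lie in a row on the tray and four on the rack, about 120 mm apart; at the start each bottle stands in the middle of a mat; one mat of the rack may be bare. Origin: centre of its underside; its top is 4 mm higher.
- mat_e: One of eight round black rubber mats, 100 mm across and 4 mm thick, fixed. Four lie in a row on the tray and four on the rack, about 120 mm apart; at the start each bottle stands in the middle of a mat; one mat of the rack may be bare. Origin: centre of its underside; its top is 4 mm higher.
- mat_f: One of eight round black rubber mats, 100 mm across and 4 mm thick, fixed. Four lie in a row on the tray and four on the rack, about 120 mm apart; at the start each bottle stands in the middle of a mat; one mat of the rack may be bare. Origin: centre of its underside; its top is 4 mm higher.
- mat_g: One of eight round black rubber mats, 100 mm across and 4 mm thick, fixed. Four lie in a row on the tray and four on the rack, about 120 mm apart; at the start each bottle stands in the middle of a mat; one mat of the rack may be bare. Origin: centre of its underside; its top is 4 mm higher.
- mat_h: One of eight round black rubber mats, 100 mm across and 4 mm thick, fixed. Four lie in a row on the tray and four on the rack, about 120 mm apart; at the start each bottle stands in the middle of a mat; one mat of the rack may be bare. Origin: centre of its underside; its top is 4 mm higher.
- tray: White flat plastic tray with a low rim, 126 x 520 mm, floor 6 mm and rim 30 mm high, fixed, with four mats: the bottles in use. It may be the row nearer to the robot or the farther one. Origin: centre of its underside; y along its length.
- rack: Low steel wire rack, 126 x 520 mm, its floor 30 mm and its guard rail 57 mm above the table, fixed, with four mats: the spare bottles. It is the other row. Origin: centre of its footprint on the table; y along its length.
- pad: Square cork pad 130 x 130 mm, 4 mm thick, fixed left or right of the rows and clear at the start: a place to set a bottle down for the moment. On the other side stands a fixed white box, 130 x 130 mm, 90 mm high. Origin: centre of its underside.
- sponge: Bystander: yellow and green sponge 65 x 100 mm, 33 mm high, loose. Origin: centre of its underside.
- scrubber: Bystander: white and grey scrubbing brush 50 x 120 mm, 44 mm high, loose. Origin: centre of its underside.
- cleaner: Bystander: grey bottle 64 mm across, 150 mm high, loose, not one of the amber ones. Origin: centre of its underside.
- beaker: Bystander: clear plastic cup 76 mm across, 80 mm high, loose. Origin: centre of its underside.
- dishbrush: Bystander: flat brush lying across the table behind the rows, loose. Origin: centre of its underside.
There are look-alikes about, which are no part of the job. Leave any yellow look-alike of the bottle_7 alone.

How it is judged:
By the outcome, as a careful person would: the job done as asked, in the order asked, and still so for the second after the job is handed in, with the robot touching nothing.
Of bottle_2, bottle_4, bottle_5, bottle_7 only 3 to 4 are there at a start; the rules pass over those that are not, and their reading is None.
At some moment in a run one of bottle_1, bottle_2, bottle_3, bottle_4, bottle_5, bottle_6, bottle_7, bottle_8 may be knocked a few centimetres aside while the robot is not near it.
It also fails if it takes over 210 s, if anything falls off the work surface, if the arm or the gripper's body presses on something with over 40 N, if the wrist force passes 120 N, or if a joint passes its speed limit or range.

## Working session

There is one attempt and no reset: what is moved stays moved. The work goes in short steps, Python scripts to look and compute and a tool call to move; the robot and the scene stay as the last step left them, time stands still between calls to the robot, and variables do not carry over. Pictures are saved under pics/ and viewed, and the job is handed in when it is done.

Besides the shell and the picture viewer there is one more tool, called after "Emit:" as name(argument=value, ...) on one line, values as JSON. servo_tool: Moves the arm, as the interface text tells. Its arguments: {"type":"object","properties":{"deltas":{"type":"array","items":{"type":"number"}},"fingers":{"type":"number"},"grip_force":{"type":"number"}},"required":["deltas"]}

```bash
ls; mkdir -p pics; python3 - <<'E'
from station import r
import cv2
s=r.state()
for k,v in s.items(): print(k,v)
for c in ["side","top","wrist"]:
    d=r.camera(c); cv2.imwrite(f"pics/{c}0.png",d["image"][:,:,::-1]); print(c,d["fx"],d["fy"],d["cx"],d["cy"],[k for k in d]); print(d["view"])
for c in ["side","top"]:
  for n in ["bottle_1","mat_a","tray","rack","pad","cleaner","beaker"]:
    for o in r.look_for(c,n): print(c,n,[round(float(x),3) for x in o["xyz"]],round(o["confidence"],2))
print(r.state()["time"])
E
```

```text
pics
time 0.0
joint_positions [-1.26450495  0.59209026  0.04828636  1.60978543 -0.03328433  0.9427092
 -0.03372768]
joint_velocities [ 0.0004221   0.0026904  -0.00056004  0.00043464  0.00010112  0.00083085
  0.00052021]
tau [ 2.15205015e-03 -5.48688805e+01  1.54669415e+00 -1.98122549e+01
  9.26854351e-03  8.63290712e-03 -1.60631615e-06]
ee_pos [0.28186344 0.66709161 0.23017522]
eef_rot [-0.62364093 -3.0787538   0.00340229]
ft_force [ 1.15183169 -1.38114017 -0.3214125 ]
ft_torque [-0.01578837  0.00843923 -0.02824893]
gripper_width 0.9973457752152881
side 463.8113941246248 463.8113941246248 323.52291756662834 242.72656485611134 ['image', 'fx', 'fy', 'cx', 'cy', 'view']
[[-0.89320249  0.44931506 -0.01747258  0.47916085]
 [-0.33707075 -0.64333933  0.68738476  0.1169609 ]
 [ 0.29761153  0.61986328  0.72608326 -1.19978865]
 [ 0.          0.          0.          1.        ]]
top 467.29259335138806 467.29259335138806 322.0327529488191 245.52348021334387 ['image', 'fx', 'fy', 'cx', 'cy', 'view']
[[ 0.0022352  -0.99991051 -0.01319031 -0.00424756]
 [ 0.99721333  0.00124519  0.07459241 -0.553873
[... 1619 characters left out ...]
_1 [0.31, 0.212, 0.083] 0.73
top bottle_1 [0.457, 0.183, 0.089] 0.67
top bottle_1 [0.467, 0.058, 0.012] 0.32
top mat_a [0.636, -0.202, 0.034] 0.92
top mat_a [0.463, -0.038, 0.01] 0.88
top mat_a [0.63, 0.14, 0.035] 0.83
top mat_a [0.625, 0.025, 0.03] 0.8
top mat_a [0.465, 0.06, 0.009] 0.79
top mat_a [0.467, 0.169, 0.01] 0.78
top mat_a [0.62, -0.059, 0.036] 0.68
top mat_a [0.468, -0.145, 0.008] 0.63
top tray [0.448, 0.018, 0.002] 0.9
top rack [0.664, -0.023, 0.029] 0.94
top rack [0.468, -0.144, 0.009] 0.55
top rack [0.628, 0.027, 0.036] 0.27
top pad [0.501, 0.366, 0.003] 0.86
top cleaner [0.641, -0.348, 0.099] 0.67
top beaker [0.36, 0.347, 0.043] 0.8
top beaker [0.628, -0.073, 0.115] 0.36
0.85
```

View pics/side0.png

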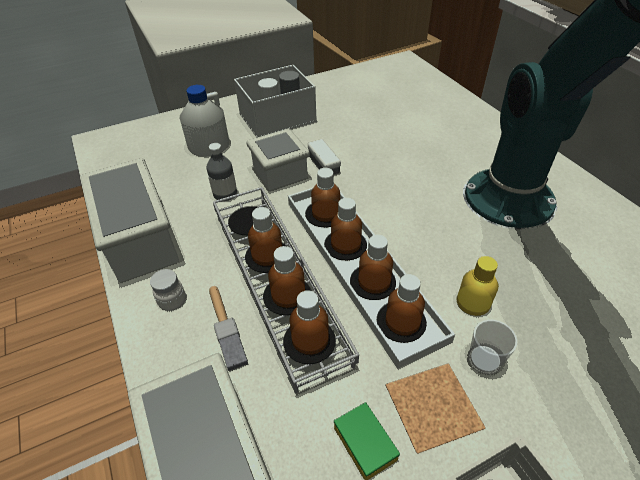

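View pics/top0.png

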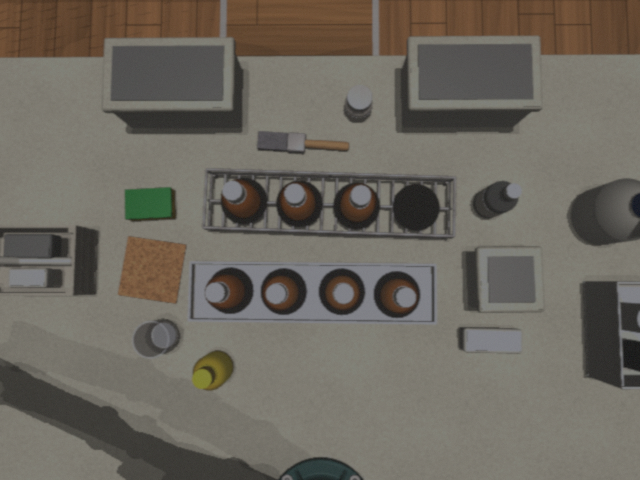

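View pics/wrist0.png

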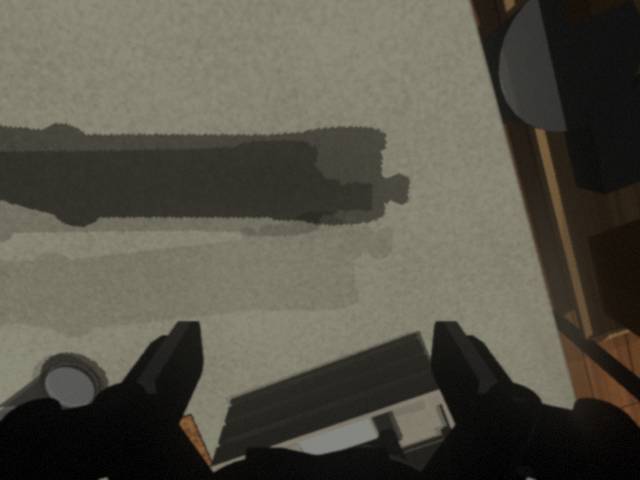

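```bash
cat > h.py <<'E'
import numpy as np, cv2
from scipy.optimize import least_squares
from station import r
def proj(d,P):
    P=np.atleast_2d(P); V=np.asarray(d["view"]); c=P@V[:3,:3].T+V[:3,3]
    return np.c_[d["cx"]+d["fx"]*c[:,0]/-c[:,2], d["cy"]+d["fy"]*c[:,1]/c[:,2]]
a=np.linspace(0,2*np.pi,40,endpoint=False)
def hullcent(d,b,z0,z1,rad):
    # centroid of the projected silhouette of a cylinder above base b
    P=np.array([[b[0]+rad*np.cos(t),b[1]+rad*np.sin(t),b[2]+z] for z in(z0,z1) for t in a])
    h=cv2.convexHull(proj(d,P).astype(np.float32)); m=cv2.moments(h)
    return np.array([m["m10"]/m["m00"],m["m01"]/m["m00"]]), m["m00"]
def caps(d,name,nm="bottle_1"):
    out=[]
    hsv=cv2.cvtColor(d["image"],cv2.COLOR_RGB2HSV)
    for o in r.outline_of(name,nm):
        m=o["mask"].astype(np.uint8)
        w=((hsv[...,1]<60)&(hsv[...,2]>100)&(m>0)).astype(np.uint8)
        n,l,st,ce=cv2.connectedComponentsWithStats(w)
        if n<2: continue
        i=1+np.argmax(st[1:,4])
        out.append((ce[i],st[i,4],o["confidence"],m))
    return out
def pair(ds,dt,cs,ct,z0=90,z1=126,rad=19):
    res=[]
    for u,Au,*_ in cs:
        best=None
        for v,Av,*_ in ct:
            f=lambda b:np.r_[hullcent(ds,b,z0/1e3,z1/1e3,rad/1e3)[0]-u,hullcent(dt,b,z0/1e3,z1/1e3,rad/1e3)[0]-v]
            s=least_squares(f,[.55,0,.02])
            e=np.abs(s.fun).max()
            if best is None or e<best[0]: best=(e,s.x,u,v,Au,hullcent(ds,s.x,.09,.126,.019)[1],Av,hullcent(dt,s.x,.09,.126,.019)[1])
        if best: res.append(best)
    return res
E
python3 - <<'E'
from h import *
ds=r.camera("side"); dt=r.camera("top")
cs=caps(ds,"side"); ct=caps(dt,"top")
for b in sorted(pair(ds,dt,cs,ct),key=lambda b:(b[1][0]>.55,b[1][1])): print("err %.2f"%b[0],np.round(b[1],4),np.round(b[2]),np.round(b[3]),"areas",np.round(b[4:]))
# bare mat
def dark(d,u):
    m=(d["image"].max(2)<50).astype(np.uint8)
    return m
for n,d in(("side",ds),("top",dt)):
    for o in r.outline_of(n,"mat_a"):
        m=cv2.moments(o["mask"].astype(np.uint8),True); print(n,round(m["m10"]/m["m00"]),round(m["m01"]/m["m00"]),m["m00"],round(o["confidence"],2))
E
```

```text
err 0.05 [ 0.45   -0.1603  0.0274] [325. 172.] [406. 297.] areas [135. 339. 313. 396.]
err 0.31 [ 0.4564 -0.0441  0.0266] [347. 203.] [343. 293.] areas [159. 388. 342. 344.]
err 0.19 [0.4557 0.0821 0.0265] [378. 241.] [275. 293.] areas [217. 455. 320. 370.]
err 0.09 [0.4575 0.1967 0.0263] [410. 282.] [214. 292.] areas [266. 536. 306. 417.]
err 9.84 [ 0.3007  0.2472 -0.052 ] [496. 294.] [198. 360.] areas [  8. 477.   4. 394.]
err 0.20 [ 0.6378 -0.076   0.0495] [261. 214.] [361. 195.] areas [169. 433. 309. 407.]
err 0.09 [0.6405 0.0465 0.0505] [283. 253.] [294. 193.] areas [242. 507. 304. 407.]
err 0.17 [0.6463 0.1619 0.0491] [307. 299.] [232. 190.] areas [298. 594. 295. 435.]
side 345 250 451.0 0.82
side 398 328 609.0 0.82
side 277 303 394.0 0.79
side 370 287 457.0 0.77
side 314 218 202.0 0.75
side 256 263 259.0 0.73
side 309 349 801.0 0.7
side 241 220 598.0 0.59
top 392 293 618.0 0.96
top 416 207 1801.0 0.93
top 240 290 579.0 0.91
top 341 291 808.0 0.87
top 353 213 624.0 0.87
top 291 288 646.0 0.76
top 304 209 561.0 0.72
top 250 206 569.0 0.7
top 332 199 4452.0 0.62
```

```bash
python3 - <<'E'
from h import *
d=r.camera("side"); dt=r.camera("top")
t=np.vstack([cv2.resize(d["image"][150:370,200:460],(780,660),interpolation=cv2.INTER_NEAREST)[150:550]]); cv2.imwrite("pics/crop1.png",t[:,:,::-1])
hs=cv2.cvtColor(d["image"],cv2.COLOR_RGB2HSV)
for y in range(284,330,3): print(y,d["image"][y,307],hs[y,307])
for y in range(184,202,3): print(y,[tuple(dt["image"][y,x]) for x in (228,232,236,240)])
E
```

```text
284 [33 33 33] [ 0  0 33]
287 [28 29 27] [45 18 29]
290 [ 98 102  94] [ 45  20 102]
293 [194 206 198] [ 70  15 206]
296 [194 206 200] [ 75  15 206]
299 [194 205 198] [ 71  14 205]
302 [194 205 200] [ 76  14 205]
305 [195 206 202] [ 79  14 206]
308 [109 115 110] [ 65  13 115]
311 [73 75 69] [40 20 75]
314 [72 74 69] [42 17 74]
317 [71 73 66] [39 24 73]
320 [106 107 100] [ 34  17 107]
323 [116  67  35] [ 12 178 116]
326 [108  63  28] [ 13 189 108]
329 [96 56 26] [ 13 186  96]
184 [(np.uint8(128), np.uint8(128), np.uint8(134)), (np.uint8(126), np.uint8(128), np.uint8(133)), (np.uint8(128), np.uint8(129), np.uint8(135)), (np.uint8(98), np.uint8(89), np.uint8(84))]
187 [(np.uint8(127), np.uint8(129), np.uint8(135)), (np.uint8(127), np.uint8(128), np.uint8(134)), (np.uint8(129), np.uint8(130), np.uint8(136)), (np.uint8(124), np.uint8(124), np.uint8(128))]
190 [(np.uint8(129), np.uint8(130), np.uint8(136)), (np.uint8(129), np.uint8(129), np.uint8(136)), (np.uint8(129), np.uint8(131), np.uint8(136)), (np.uint8(123), np.uint8(123), np.uint8(129))]
193 [(np.uint8(128), np.uint8(130), np.uint8(135)), (np.uint8(128), np.uint8(129), np.uint8(134)), (np.uint8(128), np.uint8(128), np.uint8(134)), (np.uint8(121), np.uint8(121), np.uint8(124))]
196 [(np.uint8(128), np.uint8(128), np.uint8(134)), (np.uint8(126), np.uint8(128), np.uint8(134)), (np.uint8(128), np.uint8(129), np.uint8(134)), (np.uint8(86), np.uint8(85), np.uint8(86))]
199 [(np.uint8(104), np.uint8(104), np.uint8(104)), (np.uint8(120), np.uint8(122), np.uint8(126)), (np.uint8(88), np.uint8(88), np.uint8(88)), (np.uint8(53), np.uint8(53), np.uint8(48))]
```

View pics/crop1.png

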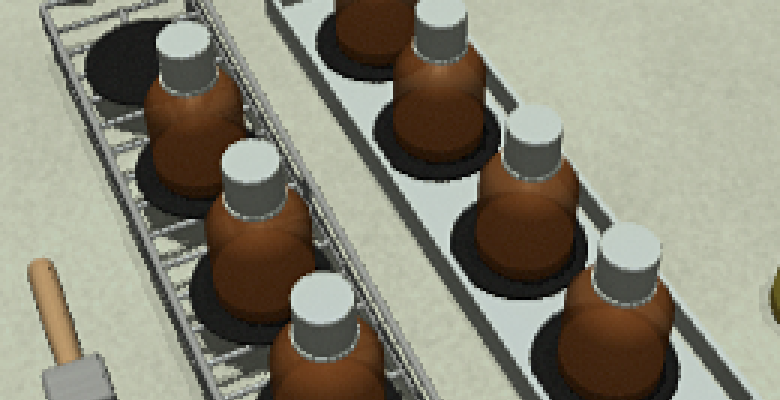

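```bash
sed -i 's/hsv\[...,2\]>100/hsv[...,2]>vm/; s/def caps(d,name,nm="bottle_1")/def caps(d,name,nm="bottle_1",vm=50)/' h.py; cat >> h.py <<'E'
def disc(d,u):
    # centre of the lit cap disc near u, by bright threshold
    pass
E
python3 - <<'E'
from h import *
ds=r.camera("side"); dt=r.camera("top")
for vm in (40,55):
  cs=caps(ds,"side",vm=vm); ct=caps(dt,"top",vm=vm)
  for b in sorted(pair(ds,dt,cs,ct),key=lambda b:(b[1][0]>.55,b[1][1])): print("err %.2f"%b[0],np.round(b[1],4),np.round(b[2]),np.round(b[3]),"areas",np.round(b[4:]))
# bare mat: dark pixels
for (n,d,u0) in(("side",ds,(241,220)),("top",dt,(416,207))):
    m=(d["image"].max(2)<45).astype(np.uint8); k,l,st,ce=cv2.connectedComponentsWithStats(m); i=l[u0[1],u0[0]]; print(n,i,ce[i],st[i])
E
```

```text
err 0.13 [ 0.4496 -0.1605  0.0105] [325. 178.] [404. 297.] areas [366. 331. 417. 380.]
err 0.13 [0.4555 0.0819 0.0087] [377. 247.] [276. 293.] areas [467. 442. 394. 354.]
err 0.06 [0.457  0.1969 0.0086] [409. 288.] [216. 292.] areas [549. 520. 461. 399.]
err 27.92 [0.4085 0.2136 0.0295] [466. 273.] [216. 292.] areas [  6. 543. 461. 438.]
err 0.28 [ 0.6381 -0.0767  0.0328] [262. 219.] [360. 196.] areas [426. 422. 440. 391.]
err 0.14 [0.641  0.0467 0.0324] [284. 260.] [295. 195.] areas [493. 491. 426. 389.]
err 0.00 [0.6463 0.1622 0.0324] [308. 305.] [234. 192.] areas [594. 576. 459. 417.]
err 0.08 [ 0.4496 -0.1605  0.0104] [325. 178.] [404. 297.] areas [363. 331. 416. 380.]
err 0.15 [0.4555 0.0819 0.0089] [377. 247.] [276. 293.] areas [466. 442. 394. 355.]
err 0.13 [0.4571 0.197  0.0089] [409. 288.] [216. 292.] areas [549. 520. 457. 400.]
err 34.24 [0.4163 0.2065 0.0239] [466. 273.] [216. 292.] areas [  6. 533. 457. 427.]
err 0.34 [ 0.6383 -0.0767  0.0332] [262. 219.] [361. 196.] areas [426. 422. 434. 391.]
err 0.11 [0.641  0.0467 0.0324] [284. 260.] [295. 195.] areas [493. 491. 424. 389.]
err 0.06 [0.6465 0.1625 0.0329] [308. 305.] [233. 192.] areas [594. 576. 446. 418.]
side 73 [241.37243948 220.64804469] [228 207  29  29 537]
top 5 [415.47793661 207.2467371 ] [ 393  184   46   47 1609]
```

Emit:
servo_tool(deltas=[0.0146,-0.038,0,0,0,0.1,0.0146,-0.038,0,0,0,0.1,0.0146,-0.038,0,0,0,0.1,0.0146,-0.038,0,0,0,0.1,0.0146,-0.038,0,0,0,0,0.0146,-0.038,0,0,0,0,0.0146,-0.038,0,0,0,0,0.0146,-0.038,0,0,0,0,0.0146,-0.038,0,0,0,0], fingers=0.065)

```text
time: 2.3
ee_pos: [0.4064, 0.3286, 0.232]
eef_rot: [0.067, -3.138, -0.02]
ft_force: [0.2, 0.5, -0.0]
gripper_width: 0.764
```

```bash
python3 - <<'E'
from h import *
ds=r.camera("side"); dt=r.camera("top")
for n,d,u in(("top",dt,(415.48,207.25)),("side",ds,(241.37,220.65))):
  f=lambda p:(proj(d,[p[0],p[1],.034])[0]-u); print(n,least_squares(f,[.6,-.2]).x)
for n,d in(("side",ds),("top",dt)):
  o=r.outline_of(n,"pad")[0]; m=cv2.moments(o["mask"].astype(np.uint8),True); u=(m["m10"]/m["m00"],m["m01"]/m["m00"])
  f=lambda p:(proj(d,[p[0],p[1],.004])[0]-u); print(n,"pad",least_squares(f,[.6,-.2]).x,m["m00"])
s=r.state(); print(s)
E
```

```text
top [ 0.63398901 -0.20017311]
side [ 0.65218009 -0.20558115]
side pad [0.5061407  0.37128992] 5210.0
top pad [0.50304473 0.36501369] 3538.0
{'time': 2.5, 'joint_positions': array([-0.71721604,  0.33706805, -0.05451912,  2.06177571,  0.01008433,
        0.7370018 ,  0.83350621]), 'joint_velocities': array([-0.04001595,  0.01675475, -0.04693334, -0.02806204, -0.00669992,
       -0.003755  ,  0.00076395]), 'tau': array([ 1.71903279e+00, -3.78828299e+01,  1.22336581e+00, -1.59800863e+01,
        1.01945128e-01,  7.41890422e-02,  1.55091699e-02]), 'ee_pos': array([0.40674011, 0.32909766, 0.23200723]), 'eef_rot': array([ 0.06083927, -3.13784858, -0.01958561]), 'ft_force': array([-0.92398963,  0.77157834,  0.80341046]), 'ft_torque': array([-0.0064667 ,  0.00073478, -0.03265338]), 'gripper_width': 0.7591599088473507}
```

Emit:
servo_tool(deltas=[0.0126,-0.033,-0.012,0,0,0,0.0126,-0.033,-0.012,0,0,0,0.0126,-0.033,-0.012,0,0,0,0.0126,-0.033,-0.012,0,0,0,0,0,0,0,0,0])

```text
time: 2.92
ee_pos: [0.4578, 0.2089, 0.1853]
eef_rot: [-0.099, 3.135, 0.041]
ft_force: [-1.1, -0.3, -0.3]
gripper_width: 0.758
```

```bash
cat > n.py <<'E'
import sys; from h import *
from scipy.spatial.transform import Rotation as R
s=r.state(); t=np.array(list(map(float,sys.argv[1:4])))
print("d",np.round(t-s["ee_pos"],4),"rot",np.round((R.from_rotvec([0,np.pi,0])*R.from_rotvec(s["eef_rot"]).inv()).as_rotvec(),3),"f",np.round(s["ft_force"],2),"w",round(s["gripper_width"]*.0854,4),"t",s["time"])
E
python3 n.py .457 .197 .098
```

```text
d [-0.0008 -0.0119 -0.0873] rot [-0.026  0.004 -0.063] f [-1.09 -0.31 -0.26] w 0.0648 t 2.9167
```

Emit:
servo_tool(deltas=[0,-0.012,-0.02,-0.026,0.004,-0.063,0,0,-0.036,0,0,0,0,0,-0.031,0,0,0,0,0,0,0,0,0])

```text
time: 3.25
ee_pos: [0.4621, 0.2039, 0.0976]
eef_rot: [-0.001, 3.132, 0.012]
ft_force: [-0.5, -0.1, 0.2]
gripper_width: 0.76
```

```bash
python3 n.py .457 .197 .098; python3 - <<'E'
from h import *
for c in("wrist","side"):
  d=r.camera(c); i=d["image"][:,:,::-1]
  if c=="side": i=cv2.resize(i[200:400,300:560],(780,600))
  cv2.imwrite(f"pics/a_{c}.png",i)
E
```

```text
d [-0.0051 -0.0069  0.0004] rot [-0.007  0.009 -0.001] f [-0.54 -0.11  0.17] w 0.0649 t 3.25
```

View pics/a_wrist.png

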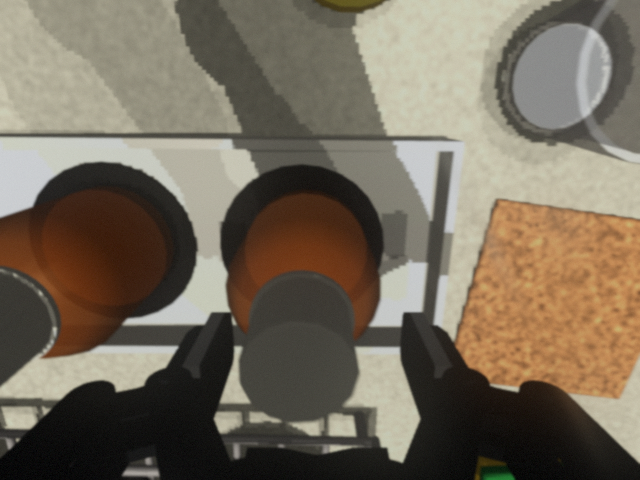

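View pics/a_side.png

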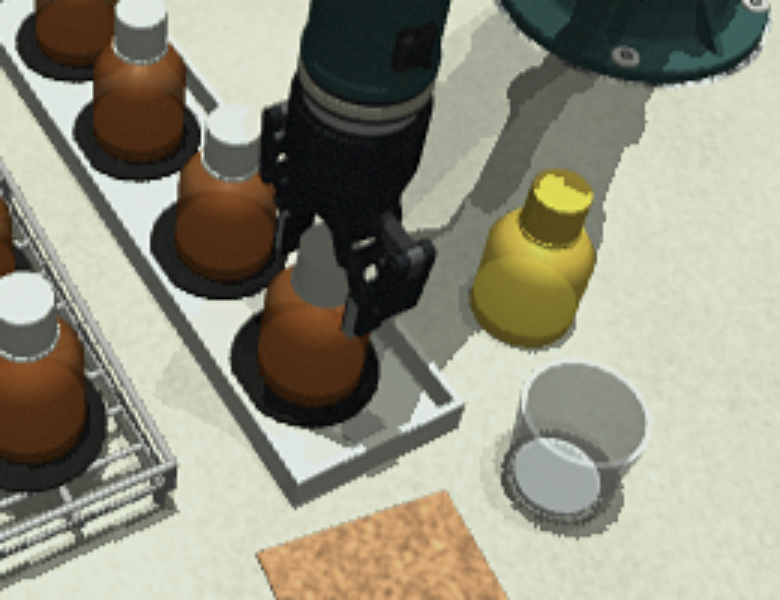

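Emit:
servo_tool(deltas=[-0.005,-0.007,0,0,0,0,0,0,0,0,0,0])

```text
time: 3.52
ee_pos: [0.4602, 0.2008, 0.1037]
eef_rot: [-0.008, 3.123, 0.021]
ft_force: [0.1, -1.2, 0.1]
gripper_width: 0.76
```

```bash
python3 n.py .457 .197 .098
```

```text
d [-0.0032 -0.0038 -0.0057] rot [-0.013  0.018 -0.005] f [ 0.12 -1.18  0.09] w 0.0649 t 3.5167
```

Emit:
servo_tool(deltas=[-0.005,-0.006,-0.008,-0.013,0.018,0,-0.001,-0.001,-0.002,0,0,0])

```text
time: 3.68
ee_pos: [0.4556, 0.1951, 0.0966]
eef_rot: [-0.009, 3.137, 0.005]
ft_force: [0.4, -0.1, -0.1]
gripper_width: 0.761
```

```bash
python3 n.py .457 .197 .098
```

```text
d [0.0014 0.0019 0.0014] rot [-0.003  0.005 -0.006] f [ 0.39 -0.13 -0.07] w 0.065 t 3.6833
```

Emit:
servo_tool(deltas=[0.0007,0.001,0.001,0,0,0,0,0,0,0,0,0,0,0,0,0,0,0,0,0,0,0,0,0], fingers=0.0, grip_force=50)

```text
time: 4.02
ee_pos: [0.4566, 0.1962, 0.0989]
eef_rot: [-0.009, 3.135, 0.007]
ft_force: [-0.2, -0.2, -3.8]
gripper_width: 0.437
```

```bash
python3 n.py .457 .197 .098
```

```text
d [ 0.0004  0.0008 -0.0009] rot [-0.004  0.007 -0.006] f [-0.15 -0.22 -3.77] w 0.0373 t 4.0167
```

Emit:
servo_tool(deltas=[0,0,0.015,0,0,0,0,0,0.015,0,0,0,0,0,0,0,0,0,0,0,0,0,0,0])

```text
time: 4.35
ee_pos: [0.4536, 0.1944, 0.1273]
eef_rot: [-0.009, 3.142, 0.001]
ft_force: [0.1, -0.1, -4.7]
gripper_width: 0.433
```

```bash
python3 n.py .457 .197 .098
```

```text
d [ 0.0034  0.0026 -0.0293] rot [-0.001  0.    -0.006] f [ 0.08 -0.13 -4.69] w 0.0369 t 4.35
```

Emit:
servo_tool(deltas=[0.003,0.002,-0.014,0,0,0,0.002,0.0015,-0.012,0,0,0,0,0,-0.001,0,0,0])

```text
time: 4.6
ee_pos: [0.4585, 0.1978, 0.0987]
eef_rot: [-0.008, 3.141, 0.001]
ft_force: [-1.2, 0.2, 6.3]
gripper_width: 0.435
```

```bash
python3 n.py .457 .197 .099
```

```text
d [-0.0015 -0.0008  0.0003] rot [-0.001  0.001 -0.005] f [-1.23  0.24  6.31] w 0.0372 t 4.6
```

Emit:
servo_tool(deltas=[0,0,0,0,0,0,0,0,0,0,0,0,0,0,0.028,0,0,0,0,0,0.03,0,0,0,-0.001,-0.033,0.005,0,0,0,-0.001,-0.04,0,0,0,0,-0.001,-0.035,0,0,0,0,0,-0.005,0,0,0,0], fingers=0.065)

```text
time: 5.27
ee_pos: [0.4574, 0.0861, 0.1666]
eef_rot: [-0.025, 3.135, 0.005]
ft_force: [-0.8, -0.3, 0.5]
gripper_width: 0.76
```

```bash
python3 n.py .4555 .082 .098
```

```text
d [-0.0019 -0.0041 -0.0686] rot [-0.003  0.007 -0.016] f [-0.75 -0.27  0.52] w 0.0649 t 5.2667
```

Emit:
servo_tool(deltas=[-0.002,-0.004,-0.03,0,0.007,-0.016,0,0,-0.028,0,0,0,0,0,-0.006,0,0,0])

```text
time: 5.52
ee_pos: [0.4599, 0.0783, 0.1062]
eef_rot: [0.016, 3.128, 0.008]
ft_force: [-0.8, -0.7, 0.8]
gripper_width: 0.761
```

```bash
python3 n.py .4555 .082 .098
```

```text
d [-0.0044  0.0037 -0.0082] rot [-0.005  0.014  0.01 ] f [-0.83 -0.71  0.78] w 0.065 t 5.5167
```

Emit:
servo_tool(deltas=[-0.005,0.005,-0.009,0,0.014,0,-0.0015,0.001,-0.002,0,0,0])

```text
time: 5.68
ee_pos: [0.4531, 0.0844, 0.0946]
eef_rot: [-0.018, -3.139, -0.007]
ft_force: [0.4, 0.2, 0.6]
gripper_width: 0.764
```

```bash
python3 n.py .4555 .082 .098
```

```text
d [ 0.0024 -0.0024  0.0034] rot [-0.005 -0.002  0.012] f [0.43 0.23 0.64] w 0.0652 t 5.6833
```

Emit:
servo_tool(deltas=[0.002,-0.002,0.003,0,0,0,0,0,0,0,0,0,0,0,0,0,0,0,0,0,0,0,0,0,0,0,0.015,0,0,0,0,0,0.015,0,0,0,0,0,0,0,0,0,0,0,0,0,0,0], fingers=0.0)

```text
time: 6.35
ee_pos: [0.4541, 0.0852, 0.1305]
eef_rot: [-0.009, -3.139, -0.009]
ft_force: [-0.6, 0.5, -3.9]
gripper_width: 0.433
```

```bash
python3 n.py .4555 .082 .099
```

```text
d [ 0.0014 -0.0032 -0.0315] rot [-0.006 -0.002  0.006] f [-0.56  0.52 -3.95] w 0.037 t 6.35
```

Emit:
servo_tool(deltas=[0.001,-0.002,-0.014,0,0,0,0.001,-0.001,-0.013,0,0,0,0,0,-0.0015,0,0,0])

```text
time: 6.6
ee_pos: [0.4568, 0.0827, 0.1015]
eef_rot: [0.008, 3.141, 0.011]
ft_force: [-0.6, -0.6, -4.7]
gripper_width: 0.433
```

```bash
python3 n.py .4555 .082 .099
```

```text
d [-0.0013 -0.0007 -0.0025] rot [-0.007  0.001  0.005] f [-0.59 -0.58 -4.67] w 0.037 t 6.6
```

Emit:
servo_tool(deltas=[-0.0015,-0.0005,-0.004,0,0,0,0,0,-0.002,0,0,0])

```text
time: 6.77
ee_pos: [0.4568, 0.0819, 0.0974]
eef_rot: [0.01, 3.139, 0.01]
ft_force: [-9.5, -0.2, 47.9]
gripper_width: 0.43
```

```bash
python3 n.py .4555 .082 .099
```

```text
d [-0.0013  0.0001  0.0016] rot [-0.007  0.002  0.006] f [-9.49 -0.23 47.85] w 0.0367 t 6.7667
```

Emit:
servo_tool(deltas=[0,0,0.0015,0,0,0,0,0,0,0,0,0,0,0,0.028,0,0,0,0,0,0.03,0,0,0,0,-0.035,0.005,0,0,0,0,-0.04,0,0,0,0,0,-0.037,0,0,0,0,0,-0.01,0,0,0,0], fingers=0.065)

```text
time: 7.43
ee_pos: [0.461, -0.037, 0.1676]
eef_rot: [-0.015, 3.129, 0.015]
ft_force: [-0.2, 0.1, -0.4]
gripper_width: 0.761
```

```bash
python3 n.py .456 -.044 .098
```

```text
d [-0.005  -0.007  -0.0696] rot [-0.009  0.013 -0.01 ] f [-0.22  0.14 -0.37] w 0.065 t 7.4333
```

Emit:
servo_tool(deltas=[-0.006,-0.007,-0.03,-0.009,0.013,-0.01,-0.002,0,-0.03,0,0,0,-0.002,0,-0.008,0,0.005,0])

```text
time: 7.68
ee_pos: [0.4556, -0.0501, 0.1019]
eef_rot: [0.017, 3.132, -0.003]
ft_force: [0.1, 0.2, -0.2]
gripper_width: 0.761
```

```bash
python3 n.py .456 -.044 .098
```

```text
d [ 0.0004  0.0061 -0.0039] rot [0.002 0.009 0.011] f [ 0.06  0.16 -0.17] w 0.065 t 7.6833
```

Emit:
servo_tool(deltas=[0,0.007,-0.004,0,0.005,0,0,0,-0.0005,0,0,0])

```text
time: 7.85
ee_pos: [0.4542, -0.0427, 0.0959]
eef_rot: [-0.019, -3.141, 0.003]
ft_force: [-0.2, 1.0, -0.3]
gripper_width: 0.759
```

```bash
python3 n.py .456 -.044 .098
```

```text
d [ 0.0018 -0.0013  0.0021] rot [ 0.002 -0.001  0.012] f [-0.24  0.96 -0.26] w 0.0648 t 7.85
```

Emit:
servo_tool(deltas=[0.002,-0.001,0.001,0,0,0,0,0,0,0,0,0,0,0,0,0,0,0,0,0,0,0,0,0], fingers=0.0)

```text
time: 8.18
ee_pos: [0.4589, -0.0411, 0.0994]
eef_rot: [0.011, 3.138, -0.002]
ft_force: [-0.3, -0.6, -0.4]
gripper_width: 0.434
```

Emit:
servo_tool(deltas=[0,0,0.015,0,0,0,0,0,0.015,0,0,0,0,0,0,0,0,0,0,0,0,0,0,0])

```text
time: 8.52
ee_pos: [0.4597, -0.0402, 0.132]
eef_rot: [0.008, 3.135, -0.001]
ft_force: [-0.3, 0.1, -1.0]
gripper_width: 0.434
```

```bash
python3 n.py .456 -.044 .099
```

```text
d [-0.0037 -0.0038 -0.033 ] rot [0.001 0.007 0.005] f [-0.27  0.06 -0.96] w 0.0371 t 8.5167
```

Emit:
servo_tool(deltas=[0,0,0.035,0,0,0,0,0,0.04,0,0,0,0,0,0.04,0,0,0,0,0,0.03,0,0,0,0.027,-0.025,0,0,0,0,0.028,-0.025,0,0,0,0,0.028,-0.025,0,0,0,0,0.028,-0.025,0,0,0,0,0.028,-0.025,0,0,0,0,0.02,-0.018,0,0,0,0])

```text
time: 9.35
ee_pos: [0.6149, -0.1823, 0.28]
eef_rot: [0.014, -3.139, -0.003]
ft_force: [-0.1, 0.6, 0.1]
gripper_width: 0.435
```

```bash
python3 n.py .637 -.2 .1234
```

```text
d [ 0.0221 -0.0177 -0.1566] rot [-0.002 -0.003 -0.009] f [-0.05  0.55  0.13] w 0.0371 t 9.35
```

Emit:
servo_tool(deltas=[0.02,-0.016,0,0,0,0,0,0,-0.03,0,0,0,0,0,-0.04,0,0,0,0,0,-0.035,0,0,0,0,0,-0.01,0,0,0])

```text
time: 9.77
ee_pos: [0.6437, -0.2091, 0.1609]
eef_rot: [-0.0, 3.131, -0.009]
ft_force: [-0.4, 0.4, -2.0]
gripper_width: 0.43
```

```bash
python3 n.py .637 -.2 .1234
```

```text
d [-0.0067  0.0091 -0.0375] rot [ 0.006  0.01  -0.   ] f [-0.36  0.39 -2.01] w 0.0368 t 9.7667
```

Emit:
servo_tool(deltas=[-0.008,0.01,-0.012,0,0.01,0,-0.001,0.001,-0.012,0,0,0,0,0,-0.004,0,0,0])

```text
time: 10.02
ee_pos: [0.6315, -0.1977, 0.1272]
eef_rot: [-0.001, -3.133, 0.007]
ft_force: [-0.5, -0.0, -1.0]
gripper_width: 0.434
```

```bash
python3 n.py .637 -.2 .1234
```

```text
d [ 0.0055 -0.0023 -0.0038] rot [ 0.005 -0.008  0.001] f [-0.51 -0.02 -1.02] w 0.037 t 10.0167
```

Emit:
servo_tool(deltas=[0.004,-0.002,-0.001,0,0,0,0,0,-0.001,0,0,0])

```text
time: 10.18
ee_pos: [0.6353, -0.1992, 0.1247]
eef_rot: [-0.0, -3.132, 0.006]
ft_force: [0.0, 0.0, -0.5]
gripper_width: 0.432
```

```bash
python3 n.py .637 -.2 .1234
```

```text
d [ 0.0017 -0.0008 -0.0013] rot [ 0.004 -0.01   0.   ] f [ 0.    0.   -0.53] w 0.0369 t 10.1833
```

Emit:
servo_tool(deltas=[0.0015,-0.0005,-0.0015,0,0,0])

```text
time: 10.27
ee_pos: [0.6373, -0.1998, 0.1239]
eef_rot: [0.0, -3.132, 0.006]
ft_force: [-0.2, 0.4, -1.1]
gripper_width: 0.433
```

```bash
python3 n.py .637 -.2 .1234
```

```text
d [-0.0003 -0.0002 -0.0005] rot [ 0.004 -0.009 -0.   ] f [-0.18  0.45 -1.1 ] w 0.037 t 10.2667
```

Emit:
servo_tool(deltas=[0,0,-0.0005,0,0,0,0,0,0,0,0,0,0,0,0.03,0,0,0,0,0,0.035,0,0,0,-0.03,0.006,0.005,0,0,0,-0.04,0.009,0,0,0,0,-0.04,0.008,0,0,0,0,-0.04,0.008,0,0,0,0,-0.035,0.007,0,0,0,0,0,0,0,0,0,0], fingers=0.065)

```text
time: 11.1
ee_pos: [0.4544, -0.1636, 0.2053]
eef_rot: [0.002, 3.128, -0.016]
ft_force: [-0.3, 0.2, -0.2]
gripper_width: 0.763
```

```bash
python3 n.py .4496 -.1605 .098
```

```text
d [-0.0048  0.0031 -0.1073] rot [0.01  0.014 0.001] f [-0.32  0.21 -0.24] w 0.0651 t 11.1
```

Emit:
servo_tool(deltas=[-0.007,0.004,-0.025,0.01,0.014,0,-0.002,0,-0.035,0,0.004,0,-0.002,0,-0.034,0,0.004,0,0,0,-0.006,0,0,0])

```text
time: 11.43
ee_pos: [0.4467, -0.1615, 0.1107]
eef_rot: [0.006, 3.131, -0.008]
ft_force: [-0.8, 0.2, -0.2]
gripper_width: 0.761
```

```bash
python3 n.py .4496 -.1605 .098
```

```text
d [ 0.0029  0.001  -0.0127] rot [0.005 0.011 0.004] f [-0.8   0.15 -0.23] w 0.065 t 11.4333
```

Emit:
servo_tool(deltas=[0.001,0.001,-0.011,0,0.008,0,0,0,-0.003,0,0,0])

```text
time: 11.6
ee_pos: [0.4487, -0.161, 0.0967]
eef_rot: [0.007, 3.138, -0.008]
ft_force: [-0.1, 0.4, -0.7]
gripper_width: 0.762
```

```bash
python3 n.py .4496 -.1605 .098
```

```text
d [0.0009 0.0005 0.0013] rot [0.005 0.003 0.004] f [-0.08  0.38 -0.71] w 0.065 t 11.6
```

Emit:
servo_tool(deltas=[0.001,0,0.001,0,0,0,0,0,0,0,0,0,0,0,0,0,0,0,0,0,0,0,0,0], fingers=0.0)

```text
time: 11.93
ee_pos: [0.4537, -0.1623, 0.1014]
eef_rot: [0.007, 3.131, -0.011]
ft_force: [0.4, 0.3, -0.5]
gripper_width: 0.434
```

Emit:
servo_tool(deltas=[0,0,0.015,0,0,0,0,0,0.015,0,0,0,0,0,0,0,0,0,0,0,0,0,0,0])

```text
time: 12.27
ee_pos: [0.4548, -0.1628, 0.1349]
eef_rot: [0.008, 3.127, -0.013]
ft_force: [-1.2, -0.5, -1.3]
gripper_width: 0.437
```

```bash
python3 n.py .4496 -.1605 .098
```

```text
d [-0.0052  0.0023 -0.0369] rot [0.008 0.015 0.005] f [-1.17 -0.54 -1.29] w 0.0373 t 12.2667
```

Emit:
servo_tool(deltas=[-0.002,0.001,-0.014,0,0.01,0,-0.001,0.001,-0.015,0,0,0,0,0,-0.003,0,0,0])

```text
time: 12.52
ee_pos: [0.4528, -0.1611, 0.102]
eef_rot: [0.008, 3.133, -0.015]
ft_force: [-1.3, -0.3, -0.9]
gripper_width: 0.433
```

```bash
python3 n.py .4525 -.1615 .1
```

```text
d [-0.0003 -0.0004 -0.002 ] rot [0.009 0.009 0.005] f [-1.35 -0.28 -0.89] w 0.037 t 12.5167
```

Emit:
servo_tool(deltas=[0,0,-0.002,0,0,0,0,0,0,0,0,0,0,0,0.035,0,0,0,0,0,0.04,0,0,0,0.026,0.012,0.015,0,0,0,0.036,0.017,0,0,0,0,0.036,0.017,0,0,0,0,0.036,0.017,0,0,0,0,0.036,0.017,0,0,0,0,0.02,0.008,0,0,0,0], fingers=0.065)

```text
time: 13.35
ee_pos: [0.6375, -0.072, 0.1903]
eef_rot: [-0.028, -3.131, 0.01]
ft_force: [0.7, 0.4, 1.0]
gripper_width: 0.76
```

```bash
python3 n.py .6382 -.0767 .122;  python3 - <<'E'
from h import *
d=r.camera("side"); cv2.imwrite("pics/b.png",d["image"][:,:,::-1])
E
```

```text
d [ 0.0007 -0.0047 -0.0683] rot [ 0.006 -0.011  0.018] f [0.66 0.42 0.97] w 0.0649 t 13.35
```

View pics/b.png

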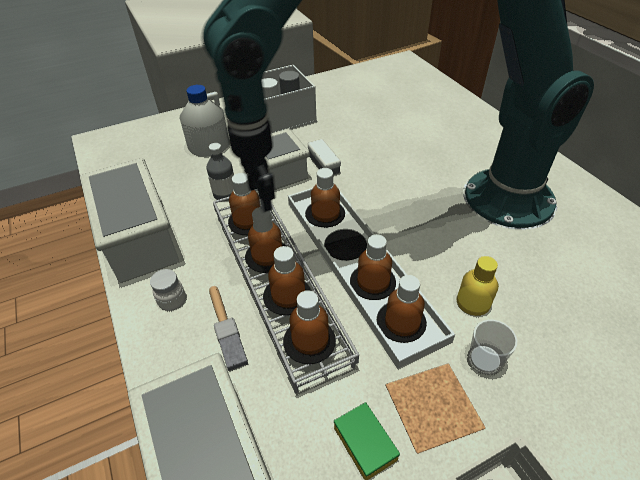

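Emit:
servo_tool(deltas=[0.001,-0.005,-0.03,0.006,-0.01,0.018,0,0,-0.028,0,0,0,0,0,-0.006,0,0,0])

```text
time: 13.65
ee_pos: [0.6489, -0.072, 0.1275]
eef_rot: [-0.015, 3.127, 0.003]
ft_force: [-1.2, -0.2, -0.6]
gripper_width: 0.761
```

```bash
python3 n.py .6382 -.0767 .122
```

```text
d [-0.0107 -0.0047 -0.0055] rot [-0.002  0.015 -0.009] f [-1.22 -0.24 -0.57] w 0.065 t 13.65
```

Emit:
servo_tool(deltas=[-0.011,-0.005,-0.005,0,0.012,0,0,0,-0.001,0,0,0])

```text
time: 13.82
ee_pos: [0.635, -0.0777, 0.1195]
eef_rot: [0.015, -3.138, -0.002]
ft_force: [-0.7, -1.0, -0.0]
gripper_width: 0.76
```

```bash
python3 n.py .6382 -.0767 .122
```

```text
d [0.0032 0.001  0.0025] rot [-0.002 -0.004 -0.009] f [-0.74 -0.98 -0.04] w 0.0649 t 13.8167
```

Emit:
servo_tool(deltas=[0.003,0.001,0.002,0,0,0,0,0,0,0,0,0,0,0,0,0,0,0,0,0,0,0,0,0], fingers=0.0)

```text
time: 14.15
ee_pos: [0.6372, -0.0781, 0.1243]
eef_rot: [0.011, -3.139, -0.002]
ft_force: [0.7, -0.7, -4.3]
gripper_width: 0.436
```

Emit:
servo_tool(deltas=[0,0,0.015,0,0,0,0,0,0.015,0,0,0,0,0,0,0,0,0,0,0,0,0,0,0])

```text
time: 14.48
ee_pos: [0.6353, -0.0782, 0.1549]
eef_rot: [0.011, -3.137, -0.001]
ft_force: [0.1, 0.6, -4.2]
gripper_width: 0.432
```

```bash
python3 n.py .6382 -.0767 .122
```

```text
d [ 0.0029  0.0015 -0.0329] rot [-0.001 -0.005 -0.007] f [ 0.15  0.6  -4.2 ] w 0.0369 t 14.4833
```

Emit:
servo_tool(deltas=[0,0,0.03,0,0,0,0,0,0.032,0,0,0,-0.03,0.005,0,0,0,0,-0.04,0.008,0,0,0,0,-0.04,0.008,0,0,0,0,-0.04,0.008,0,0,0,0,-0.03,0.006,0,0,0,0,0,0,0,0,0,0])

```text
time: 15.15
ee_pos: [0.4458, -0.0429, 0.2133]
eef_rot: [0.01, -3.131, 0.0]
ft_force: [-0.6, -0.8, -4.0]
gripper_width: 0.438
```

```bash
python3 n.py .4555 -.044 .1
```

```text
d [ 0.0097 -0.0011 -0.1133] rot [ 0.    -0.01  -0.006] f [-0.58 -0.82 -3.98] w 0.0374 t 15.15
```

Emit:
servo_tool(deltas=[0.006,-0.001,-0.025,0,-0.006,0,0,0,-0.035,0,0,0,0,0,-0.025,0,0,0,0,0,-0.006,0,0,0])

```text
time: 15.48
ee_pos: [0.451, -0.0435, 0.1221]
eef_rot: [-0.012, 3.137, -0.0]
ft_force: [-0.3, 0.2, -4.7]
gripper_width: 0.433
```

```bash
python3 n.py .4555 -.044 .1
```

```text
d [ 0.0045 -0.0005 -0.0221] rot [ 0.     0.005 -0.008] f [-0.27  0.16 -4.7 ] w 0.037 t 15.4833
```

Emit:
servo_tool(deltas=[0.003,-0.0005,-0.013,0,0.005,0,0.001,0,-0.005,0,0,0,0,0,-0.001,0,0,0])

```text
time: 15.73
ee_pos: [0.4546, -0.0441, 0.1009]
eef_rot: [0.012, -3.137, 0.0]
ft_force: [0.6, -0.5, -4.3]
gripper_width: 0.432
```

```bash
python3 n.py .4555 -.044 .1
```

```text
d [ 0.0009  0.0001 -0.0009] rot [ 0.    -0.005 -0.008] f [ 0.62 -0.49 -4.32] w 0.0369 t 15.7333
```

Emit:
servo_tool(deltas=[0.001,0,-0.0015,0,0,0])

```text
time: 15.82
ee_pos: [0.4559, -0.0441, 0.0997]
eef_rot: [0.012, -3.137, 0.0]
ft_force: [0.3, -0.4, -3.5]
gripper_width: 0.435
```

```bash
python3 n.py .4555 -.044 .1
```

```text
d [-0.0004  0.0001  0.0003] rot [ 0.    -0.004 -0.008] f [ 0.34 -0.36 -3.47] w 0.0371 t 15.8167
```

Emit:
servo_tool(deltas=[0,0,-0.0015,0,0,0])

```text
time: 15.9
ee_pos: [0.457, -0.0441, 0.0988]
eef_rot: [0.012, -3.139, 0.0]
ft_force: [-1.5, 2.9, 10.4]
gripper_width: 0.434
```

Emit:
servo_tool(deltas=[0,0,0.001,0,0,0,0,0,0,0,0,0,0,0,0.028,0,0,0,0,0,0.032,0,0,0,-0.002,-0.033,0.005,0,0,0,-0.002,-0.04,0,0,0,0,-0.002,-0.037,0,0,0,0,0,-0.006,0,0,0,0], fingers=0.065)

```text
time: 16.57
ee_pos: [0.4583, -0.1603, 0.1761]
eef_rot: [-0.033, 3.124, -0.004]
ft_force: [0.0, -0.7, 0.3]
gripper_width: 0.767
```

```bash
python3 n.py .450 -.161 .098
```

```text
d [-0.0083 -0.0007 -0.0781] rot [ 0.002  0.017 -0.021] f [ 0.02 -0.71  0.35] w 0.0655 t 16.5667
```

Emit:
servo_tool(deltas=[-0.01,-0.001,-0.03,0,0.017,-0.02,-0.003,0,-0.034,0,0.004,0,-0.001,0,-0.01,0,0.004,0])

```text
time: 16.82
ee_pos: [0.4499, -0.1683, 0.1073]
eef_rot: [0.016, 3.13, -0.015]
ft_force: [-0.6, 1.3, -0.1]
gripper_width: 0.761
```

```bash
python3 n.py .450 -.161 .098
```

```text
d [ 0.0001  0.0073 -0.0093] rot [0.009 0.012 0.01 ] f [-0.65  1.29 -0.05] w 0.065 t 16.8167
```

Emit:
servo_tool(deltas=[-0.001,0.008,-0.009,0.005,0.01,0,0,0,-0.001,0,0,0])

```text
time: 16.98
ee_pos: [0.4482, -0.1595, 0.0964]
eef_rot: [-0.017, -3.14, 0.005]
ft_force: [0.1, 0.6, -0.3]
gripper_width: 0.759
```

```bash
python3 n.py .450 -.161 .098
```

```text
d [ 0.0018 -0.0015  0.0016] rot [ 0.003 -0.001  0.011] f [ 0.14  0.63 -0.29] w 0.0648 t 16.9833
```

Emit:
servo_tool(deltas=[0.001,-0.0015,0.0005,0,0,0,-0.0005,0,-0.0005,0,0,0,-0.0005,0,-0.0005,0,0,0,0,0,0,0,0,0], fingers=0.0)

```text
time: 17.32
ee_pos: [0.4513, -0.1592, 0.0985]
eef_rot: [0.01, 3.138, -0.006]
ft_force: [-0.2, -0.1, -1.2]
gripper_width: 0.434
```

Emit:
servo_tool(deltas=[0,0,0.02,0,0,0,0,0,0.035,0,0,0,0,0,0.04,0,0,0,0,0,0.04,0,0,0,0,0,0.03,0,0,0])

```text
time: 17.73
ee_pos: [0.4456, -0.1567, 0.2659]
eef_rot: [-0.007, -3.132, -0.0]
ft_force: [0.6, -0.7, -1.0]
gripper_width: 0.431
```

```bash
python3 n.py .638 -.077 .124
```

```text
d [ 0.1924  0.0797 -0.1419] rot [-0.    -0.01   0.004] f [ 0.62 -0.74 -1.02] w 0.0368 t 17.7333
```

Emit:
servo_tool(deltas=[0.03,0.012,0,0,0,0,0.037,0.016,0,0,0,0,0.037,0.016,0,0,0,0,0.037,0.016,0,0,0,0,0.037,0.016,0,0,0,0,0.02,0.008,0,0,0,0,0,0,0,0,0,0])

```text
time: 18.32
ee_pos: [0.6517, -0.0699, 0.2818]
eef_rot: [0.019, 3.126, -0.004]
ft_force: [-0.3, 0.8, 0.1]
gripper_width: 0.432
```

```bash
python3 n.py .639 -.0767 .123
```

```text
d [-0.0127 -0.0068 -0.1588] rot [0.002 0.015 0.012] f [-0.28  0.84  0.07] w 0.0369 t 18.3167
```

Emit:
servo_tool(deltas=[-0.013,-0.007,-0.02,0,0.012,0.01,0,0,-0.035,0,0,0,0,0,-0.035,0,0,0,0,0,-0.025,0,0,0,0,0,-0.01,0,0,0])

```text
time: 18.73
ee_pos: [0.6412, -0.0754, 0.1599]
eef_rot: [-0.005, 3.125, -0.005]
ft_force: [-1.2, -0.6, -0.8]
gripper_width: 0.433
```

```bash
python3 n.py .639 -.0767 .123
```

```text
d [-0.0022 -0.0013 -0.0369] rot [ 0.003  0.017 -0.003] f [-1.16 -0.55 -0.77] w 0.037 t 18.7333
```

Emit:
servo_tool(deltas=[-0.003,-0.001,-0.014,0,0.016,0,0,0,-0.014,0,0,0,0,0,-0.004,0,0,0])

```text
time: 18.98
ee_pos: [0.6354, -0.0775, 0.1261]
eef_rot: [0.003, -3.137, 0.006]
ft_force: [-0.1, -0.1, -1.0]
gripper_width: 0.431
```

```bash
python3 n.py .639 -.0767 .123
```

```text
d [ 0.0036  0.0008 -0.0031] rot [ 0.004 -0.005 -0.002] f [-0.1  -0.07 -1.02] w 0.0368 t 18.9833
```

Emit:
servo_tool(deltas=[0.003,0.001,-0.001,0,0,0,0.0005,0,-0.0015,0,0,0])

```text
time: 19.15
ee_pos: [0.6389, -0.0771, 0.1241]
eef_rot: [0.002, -3.136, 0.006]
ft_force: [1.1, 0.7, -0.8]
gripper_width: 0.434
```

```bash
python3 n.py .639 -.0767 .123
```

```text
d [ 0.0001  0.0004 -0.0011] rot [ 0.004 -0.005 -0.001] f [ 1.06  0.69 -0.8 ] w 0.0371 t 19.15
```

Emit:
servo_tool(deltas=[0,0,-0.0015,0,0,0])

```text
time: 19.23
ee_pos: [0.6398, -0.0773, 0.1235]
eef_rot: [0.002, -3.138, 0.007]
ft_force: [-0.1, 0.6, 0.4]
gripper_width: 0.436
```

Emit:
servo_tool(deltas=[0,0,-0.0005,0,0,0,0,0,0,0,0,0,0,0,0.028,0,0,0,0,0,0.035,0,0,0,0.001,0.033,0.005,0,0,0,0.001,0.04,0,0,0,0,0.001,0.037,0,0,0,0,0,0.006,0,0,0,0], fingers=0.065)

```text
time: 19.9
ee_pos: [0.647, 0.0356, 0.2017]
eef_rot: [0.018, 3.131, -0.009]
ft_force: [0.5, 0.9, 0.7]
gripper_width: 0.761
```

```bash
python3 n.py .641 .0467 .122
```

```text
d [-0.006   0.0111 -0.0797] rot [0.006 0.01  0.012] f [0.5  0.94 0.68] w 0.065 t 19.9
```

Check the scene before gripping R3.

```bash
cat > m.py <<'E'
from h import *
ds=r.camera("side"); dt=r.camera("top")
cs=[c for c in caps(ds,"side") if c[1]>150]; ct=[c for c in caps(dt,"top") if c[1]>150]
for b in sorted(pair(ds,dt,cs,ct),key=lambda b:(b[1][0]>.55,b[1][1])): print("err %.2f"%b[0],np.round(b[1],4),np.round(b[2]),np.round(b[3]),"areas",np.round(b[4:]))
E
python3 m.py; python3 - <<'E'
from h import *
cv2.imwrite("pics/c.png",np.hstack([r.camera(n)["image"][120:400,150:550] for n in("side","top")])[:,:,::-1])
E
python3 n.py .641 .0467 .122
```

```text
err 0.58 [ 0.458  -0.0458  0.008 ] [346. 210.] [344. 292.] areas [379. 377. 293. 330.]
err 13.94 [0.4834 0.1605 0.0977] [376. 247.] [215. 291.] areas [457. 587. 429. 480.]
err 0.07 [0.4599 0.1991 0.0105] [408. 289.] [215. 291.] areas [539. 524. 429. 402.]
err 0.48 [ 0.6373 -0.205   0.0309] [240. 185.] [429. 197.] areas [316. 363. 487. 424.]
err 0.24 [ 0.6431 -0.0816  0.0257] [259. 221.] [363. 194.] areas [303. 416. 475. 386.]
err 15.50 [0.6422 0.1313 0.1188] [284. 260.] [231. 191.] areas [493. 649. 319. 513.]
err 0.18 [0.6469 0.1659 0.0375] [308. 305.] [231. 191.] areas [609. 585. 319. 424.]
d [-0.0048  0.0235 -0.078 ] rot [0.014 0.006 0.024] f [ 1.08 -0.78 -0.65] w 0.0649 t 20.2
```

View pics/c.png

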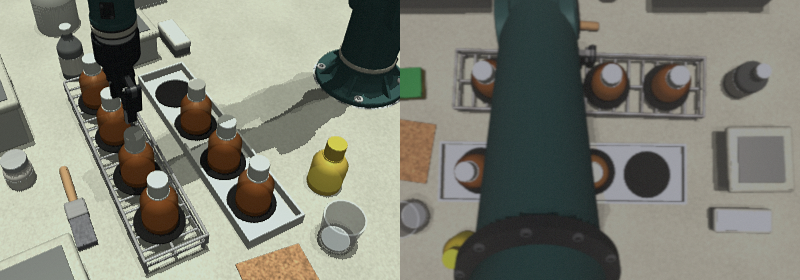

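Emit:
servo_tool(deltas=[-0.006,0.023,-0.02,0.01,0.01,0.02,0,0,0,0,0,0])

```text
time: 20.37
ee_pos: [0.6402, 0.0414, 0.1798]
eef_rot: [-0.018, -3.139, 0.009]
ft_force: [-0.2, 1.2, -1.4]
gripper_width: 0.763
```

```bash
python3 n.py .641 .0467 .122
```

```text
d [ 0.0008  0.0053 -0.0578] rot [ 0.006 -0.003  0.011] f [-0.24  1.24 -1.42] w 0.0651 t 20.3667
```

Emit:
servo_tool(deltas=[0,0.003,-0.025,0,0,0,0,0.001,-0.022,0,0,0,0,0,-0.005,0,0,0])

```text
time: 20.62
ee_pos: [0.6419, 0.039, 0.128]
eef_rot: [0.03, 3.14, -0.013]
ft_force: [-0.4, -0.1, -0.6]
gripper_width: 0.762
```

```bash
python3 n.py .641 .0467 .122
```

```text
d [-0.0009  0.0077 -0.006 ] rot [0.008 0.001 0.019] f [-0.37 -0.08 -0.61] w 0.0651 t 20.6167
```

Emit:
servo_tool(deltas=[-0.001,0.008,-0.005,0.005,0,0.01,0,0.001,-0.001,0,0,0])

```text
time: 20.78
ee_pos: [0.6397, 0.0449, 0.1202]
eef_rot: [-0.02, -3.139, 0.007]
ft_force: [0.7, 0.9, -0.2]
gripper_width: 0.76
```

```bash
python3 n.py .641 .0467 .122
```

```text
d [0.0013 0.0018 0.0018] rot [ 0.005 -0.003  0.013] f [ 0.72  0.95 -0.2 ] w 0.0649 t 20.7833
```

Emit:
servo_tool(deltas=[0.001,0.002,0.001,0,0,0,0,0,0,0,0,0,0,0,-0.0005,0,0,0,0,0,0,0,0,0], fingers=0.0)

```text
time: 21.12
ee_pos: [0.6424, 0.0461, 0.1231]
eef_rot: [0.023, 3.141, -0.007]
ft_force: [0.9, 0.0, -0.6]
gripper_width: 0.434
```

Emit:
servo_tool(deltas=[0,0,0.02,0,0,0,0,0,0.02,0,0,0,0,0,0,0,0,0,0,0,0,0,0,0])

```text
time: 21.45
ee_pos: [0.6423, 0.0459, 0.1655]
eef_rot: [0.023, 3.14, -0.008]
ft_force: [-0.4, -0.2, -1.4]
gripper_width: 0.434
```

```bash
python3 n.py .641 .0467 .122
```

```text
d [-0.0013  0.0008 -0.0435] rot [0.005 0.001 0.014] f [-0.35 -0.17 -1.36] w 0.037 t 21.45
```

Emit:
servo_tool(deltas=[0,0.0005,-0.018,0,0,0,0,0,-0.018,0,0,0,0,0,-0.003,0,0,0])

```text
time: 21.7
ee_pos: [0.6443, 0.0465, 0.1275]
eef_rot: [0.023, 3.134, -0.006]
ft_force: [-0.2, -0.2, -0.5]
gripper_width: 0.432
```

```bash
python3 n.py .6424 .0461 .123
```

```text
d [-0.0019 -0.0004 -0.0045] rot [0.004 0.008 0.014] f [-0.16 -0.16 -0.48] w 0.0369 t 21.7
```

Emit:
servo_tool(deltas=[-0.002,0,-0.003,0,0.006,0,0,0,-0.002,0,0,0])

```text
time: 21.87
ee_pos: [0.6416, 0.0466, 0.122]
eef_rot: [-0.022, -3.141, 0.007]
ft_force: [-4.4, -0.6, 18.7]
gripper_width: 0.435
```

```bash
python3 n.py .6424 .0461 .123
```

```text
d [ 0.0008 -0.0005  0.001 ] rot [ 0.004 -0.001  0.014] f [-4.43 -0.62 18.69] w 0.0371 t 21.8667
```

Release and move to R4 (0.6464, 0.1623).

Emit:
servo_tool(deltas=[0,0,0.001,0,0,0,0,0,0,0,0,0,0,0,0.028,0,0,0,0,0,0.035,0,0,0,0.001,0.033,0.005,0,0,0,0.001,0.04,0,0,0,0,0.001,0.037,0,0,0,0,0,0,0,0,0,0,0,0,0,0,0,0], fingers=0.065)

```text
time: 22.62
ee_pos: [0.646, 0.157, 0.198]
eef_rot: [0.035, 3.137, -0.006]
ft_force: [-0.5, -0.9, 0.9]
gripper_width: 0.763
```

```bash
python3 n.py .6464 .1623 .122
```

```text
d [ 0.0004  0.0053 -0.076 ] rot [0.004 0.004 0.022] f [-0.53 -0.88  0.86] w 0.0652 t 22.6167
```

Emit:
servo_tool(deltas=[0,0.005,-0.03,0.004,0.004,0.02,-0.001,0,-0.032,0,0,0,0,0,-0.008,0,0,0])

```text
time: 22.87
ee_pos: [0.6486, 0.1647, 0.1315]
eef_rot: [-0.002, 3.13, 0.007]
ft_force: [-0.0, -0.3, -1.1]
gripper_width: 0.764
```

```bash
python3 n.py .6464 .1623 .122
```

```text
d [-0.0022 -0.0024 -0.0095] rot [-0.005  0.011 -0.001] f [-0.02 -0.29 -1.12] w 0.0652 t 22.8667
```

Emit:
servo_tool(deltas=[-0.003,-0.003,-0.009,0,0.009,0,0,0,-0.001,0,0,0])

```text
time: 23.03
ee_pos: [0.6441, 0.1596, 0.1193]
eef_rot: [-0.0, -3.139, -0.004]
ft_force: [0.4, -0.6, 0.8]
gripper_width: 0.761
```

```bash
python3 n.py .6464 .1623 .122
```

```text
d [0.0023 0.0027 0.0027] rot [-0.003 -0.002  0.   ] f [ 0.44 -0.61  0.83] w 0.065 t 23.0333
```

Emit:
servo_tool(deltas=[0.002,0.0025,0.002,0,0,0,0,0,0,0,0,0,0,0,0,0,0,0,0,0,0,0,0,0], fingers=0.0)

```text
time: 23.37
ee_pos: [0.6477, 0.1599, 0.1237]
eef_rot: [-0.006, -3.141, -0.004]
ft_force: [0.5, 0.1, -4.1]
gripper_width: 0.429
```

Emit:
servo_tool(deltas=[0,0,0.02,0,0,0,0,0,0.02,0,0,0,0,0,0,0,0,0,0,0,0,0,0,0])

```text
time: 23.7
ee_pos: [0.6457, 0.1585, 0.1638]
eef_rot: [-0.007, -3.138, -0.001]
ft_force: [-0.9, -0.7, -4.1]
gripper_width: 0.437
```

```bash
python3 n.py .4505 -.1605 .1
```

```text
d [-0.1952 -0.319  -0.0638] rot [-0.001 -0.004  0.005] f [-0.92 -0.7  -4.09] w 0.0373 t 23.7
```

Emit:
servo_tool(deltas=[0,0,0.03,0,0,0,0,0,0.04,0,0,0,0,0,0.035,0,0,0,-0.016,-0.026,0.005,0,0,0,-0.0205,-0.0335,0,0,0,0,-0.0205,-0.0335,0,0,0,0,-0.0205,-0.0335,0,0,0,0,-0.0205,-0.0335,0,0,0,0,-0.0205,-0.0335,0,0,0,0,-0.0205,-0.0335,0,0,0,0])

```text
time: 24.53
ee_pos: [0.4991, -0.0628, 0.2682]
eef_rot: [0.027, -3.133, -0.01]
ft_force: [0.5, -1.0, -3.9]
gripper_width: 0.434
```

```bash
python3 n.py .4505 -.1605 .1
```

```text
d [-0.0486 -0.0977 -0.1682] rot [-0.006 -0.008 -0.017] f [ 0.47 -1.04 -3.89] w 0.0371 t 24.5333
```

Emit:
servo_tool(deltas=[-0.017,-0.033,0.003,0,0,0,-0.017,-0.033,0,0,0,0,-0.01,-0.022,0,-0.006,-0.008,-0.015,0,0,0,0,0,0])

```text
time: 24.87
ee_pos: [0.4416, -0.1628, 0.2674]
eef_rot: [-0.018, -3.13, 0.005]
ft_force: [-0.4, 0.3, -3.5]
gripper_width: 0.436
```

```bash
python3 n.py .4505 -.1605 .1
```

```text
d [ 0.0089  0.0023 -0.1674] rot [ 0.003 -0.011  0.011] f [-0.35  0.28 -3.53] w 0.0372 t 24.8667
```

Emit:
servo_tool(deltas=[0.006,0.002,-0.03,0,-0.008,0.01,0,0,-0.038,0,0,0,0,0,-0.038,0,0,0,0,0,-0.025,0,0,0,0,0,-0.01,0,0,0])

```text
time: 25.28
ee_pos: [0.449, -0.1643, 0.1241]
eef_rot: [0.014, 3.131, -0.011]
ft_force: [-0.9, 0.4, -4.3]
gripper_width: 0.433
```

```bash
python3 n.py .4505 -.1605 .1
```

```text
d [ 0.0015  0.0038 -0.0241] rot [0.007 0.01  0.009] f [-0.92  0.38 -4.27] w 0.0369 t 25.2833
```

Emit:
servo_tool(deltas=[0,0.004,-0.014,0.004,0.008,0,0,0,-0.006,0,0,0,0,0,-0.001,0,0,0])

```text
time: 25.53
ee_pos: [0.4469, -0.1585, 0.0981]
eef_rot: [-0.012, -3.136, 0.001]
ft_force: [-2.3, 1.1, 27.0]
gripper_width: 0.433
```

```bash
python3 n.py .4505 -.1605 .1
```

```text
d [ 0.0036 -0.002   0.0019] rot [ 0.001 -0.006  0.008] f [-2.26  1.11 27.04] w 0.0369 t 25.5333
```

Emit:
servo_tool(deltas=[0.001,0,0.005,0,0,0,0.003,-0.002,0.001,0,0,0,0,0,0,0,0,0])

```text
time: 25.78
ee_pos: [0.4526, -0.1606, 0.1051]
eef_rot: [-0.011, -3.138, 0.002]
ft_force: [0.1, 0.4, -3.0]
gripper_width: 0.436
```

```bash
python3 n.py .4505 -.1605 .1
```

```text
d [-0.0021  0.0001 -0.0051] rot [ 0.001 -0.004  0.007] f [ 0.09  0.38 -2.98] w 0.0372 t 25.7833
```

Emit:
servo_tool(deltas=[-0.002,0,-0.003,0,0,0,0,0,-0.001,0,0,0])

```text
time: 25.95
ee_pos: [0.4521, -0.1612, 0.1024]
eef_rot: [0.011, 3.141, -0.004]
ft_force: [-0.9, 0.2, -3.9]
gripper_width: 0.437
```

```bash
python3 n.py .4505 -.1605 .1
```

```text
d [-0.0016  0.0007 -0.0024] rot [0.002 0.001 0.007] f [-0.91  0.22 -3.93] w 0.0373 t 25.95
```

Emit:
servo_tool(deltas=[-0.0015,0.0005,-0.0015,0,0,0,0,0,-0.0005,0,0,0])

```text
time: 26.12
ee_pos: [0.4505, -0.1608, 0.1007]
eef_rot: [0.012, 3.14, -0.004]
ft_force: [-0.5, 0.4, -3.5]
gripper_width: 0.436
```

```bash
python3 n.py .4505 -.1605 .1
```

```text
d [-0.      0.0003 -0.0007] rot [0.003 0.002 0.007] f [-0.52  0.42 -3.55] w 0.0373 t 26.1167
```

Emit:
servo_tool(deltas=[0,0,-0.0015,0,0,0])

```text
time: 26.2
ee_pos: [0.4506, -0.1608, 0.0993]
eef_rot: [0.012, 3.14, -0.004]
ft_force: [-0.4, 0.7, -2.8]
gripper_width: 0.431
```

Emit:
servo_tool(deltas=[0,0,0,0,0,0,0,0,0,0,0,0,0,0,0.028,0,0,0,0,0,0.04,0,0,0,0,0,0.04,0,0,0,0,0,0.03,0,0,0,-0.006,-0.033,0,0,0,0,-0.008,-0.04,0,0,0,0,-0.008,-0.04,0,0,0,0,-0.008,-0.04,0,0,0,0], fingers=0.065)

```text
time: 27.03
ee_pos: [0.4258, -0.3083, 0.2482]
eef_rot: [-0.027, 3.129, -0.003]
ft_force: [1.4, -0.0, -0.5]
gripper_width: 0.766
```

Emit:
servo_tool(deltas=[-0.008,-0.04,0,0,0,0,-0.008,-0.04,0,0,0,0,-0.008,-0.04,0,0,0,0,-0.008,-0.04,0,0,0,0,0,0,0,0,0,0])

```text
time: 27.45
ee_pos: [0.3887, -0.4831, 0.2522]
eef_rot: [-0.013, 3.124, -0.022]
ft_force: [-0.9, -1.1, 0.4]
gripper_width: 0.763
```

```bash
python3 m.py; python3 - <<'E'
from h import *
for n in("side","top"): cv2.imwrite(f"pics/d_{n}.png",r.camera(n)["image"][:,:,::-1])
E
python3 n.py .4505 -.1605 .1
```

```text
err 0.10 [ 0.4503 -0.1595  0.0099] [325. 179.] [404. 296.] areas [338. 331. 412. 379.]
err 0.08 [ 0.4585 -0.0428  0.009 ] [346. 210.] [342. 292.] areas [363. 379. 365. 329.]
err 0.28 [0.4568 0.081  0.0085] [376. 247.] [277. 292.] areas [442. 441. 391. 354.]
err 0.29 [0.4596 0.1978 0.0094] [408. 289.] [216. 291.] areas [543. 522. 450. 400.]
err 0.13 [ 0.6371 -0.2026  0.0332] [241. 185.] [428. 197.] areas [358. 366. 450. 426.]
err 0.31 [ 0.641  -0.0796  0.0327] [260. 219.] [362. 194.] areas [425. 421. 454. 392.]
err 0.08 [0.6415 0.0465 0.0333] [284. 260.] [295. 194.] areas [517. 492. 437. 390.]
d [ 0.0565  0.3101 -0.1509] rot [ 0.003  0.018 -0.023] f [ 0.03 -0.14  0.33] w 0.0652 t 27.75
```

View pics/d_side.png

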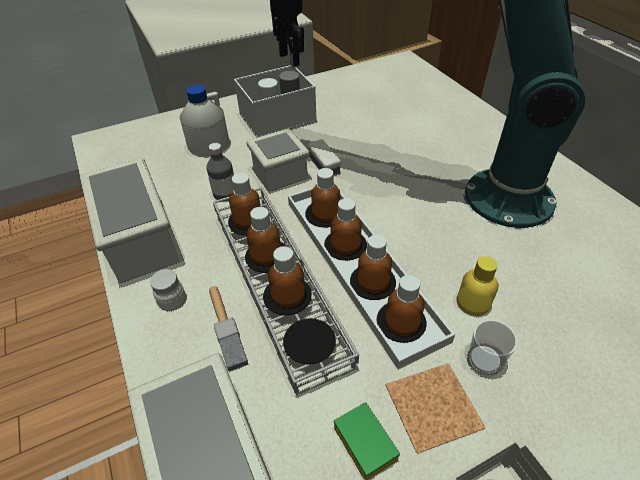

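View pics/d_top.png

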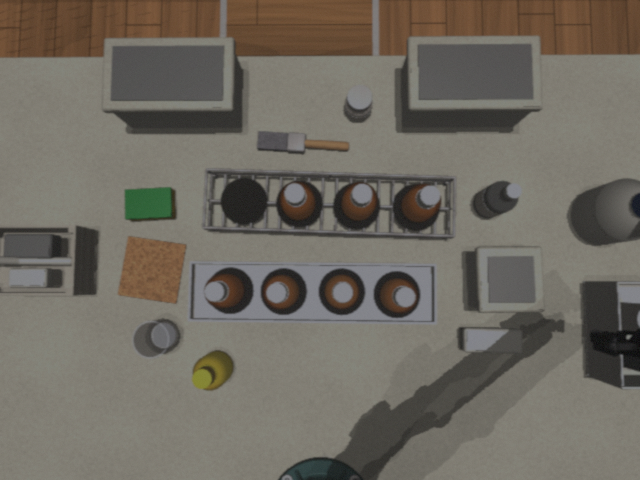

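```bash
python3 - <<'E'
from h import *
a0=r.camera("top")["image"].astype(int)
for i in range(16):
    for k in range(40): im=r.camera("top")["image"]
    print(round(r.state()["time"],1),int((np.abs(im.astype(int)-a0).max(2)[150:330,180:460]>40).sum()),end="; ")
E
python3 m.py; python3 n.py .3887 -.4831 .2522
```

```text
Still running in the background as job /tmp/bash_jobs.1000/377059d724ac (pid 3036). You'll get a notice when it ends.
```

Edit , replacing
```

```
with
```

```

```bash
cat /tmp/bash_jobs.1000/377059d724ac/std*
```

```text
29.8 0; 31.8 0; 33.8 0; 35.8 0; 37.8 0; 39.8 0; 41.8 0; 43.8 0; 45.8 0; 47.8 0; 49.8 0; 51.8 0; 53.8 0; 55.8 0; 57.8 0; 59.8 0; err 0.22 [ 0.4501 -0.1598  0.0089] [325. 179.] [404. 296.] areas [344. 330. 411. 378.]
err 0.09 [ 0.4581 -0.0428  0.0095] [346. 210.] [342. 292.] areas [374. 379. 362. 330.]
err 0.33 [0.4568 0.0811 0.0074] [377. 248.] [277. 292.] areas [477. 441. 392. 353.]
err 0.05 [0.4591 0.1973 0.0072] [408. 289.] [216. 291.] areas [513. 519. 431. 398.]
err 0.20 [ 0.6373 -0.204   0.0324] [241. 184.] [428. 197.] areas [350. 365. 478. 426.]
err 0.50 [ 0.6412 -0.08    0.0315] [260. 219.] [362. 194.] areas [413. 420. 460. 391.]
err 0.27 [0.6418 0.0469 0.0323] [284. 260.] [295. 194.] areas [504. 492. 448. 389.]
d [-0.0043 -0.0103  0.0011] rot [ 0.005  0.018 -0.019] f [ 0.02 -0.25 -0.53] w 0.0648 t 60.0
```

```bash
python3 -c "
from station import r
print(r.job_done())"
```

```text
the job is handed in; nothing more can be done
None
```

The swap is finished and handed in after about 60 of the 210 s: all four tray mats now hold a full bottle, and the three empties stand on rack mats.

**Weighing:** I lifted all seven amber bottles present.

| Bottle (y on its row) | Lift reading | Result |
|---|---|---|
| Tray, +0.20 | 4.7 N | full |
| Tray, +0.08 | 3.9–4.7 N | full |
| Tray, −0.04 | about 1 N | empty |
| Tray, −0.16 | about 1 N | empty |
| Rack, −0.08 | 4.2 N | full |
| Rack, +0.05 | 1.4 N | empty |
| Rack, +0.16 | 4.1 N | full |

**Moves:** The two tray empties went to rack mats (the bare one at −0.20 and the one freed at −0.08). The two full rack bottles took their places on the tray. The empty rack bottle stayed on its own mat, and the rack mat at +0.16 is now bare. The pad was not used.

**Last checks:**
- **Positions:** All seven bottles are upright, at the right heights, and about 1–4 mm from the middles I measured. The largest offsets, about 4 mm, are the two rack bottles at −0.08 and −0.20.
- **Knocked bottle:** I watched from above for 32 s and nothing moved, so I never saw a bottle knocked aside.
- **Bystanders:** The other things, including the yellow look-alike, look untouched.
- **Hard set-down:** One tray bottle (y = +0.08) was set down harder than intended. The wrist force read 48 N at that moment, through the held bottle, which is below the 120 N wrist limit.

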